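# Isolate a coolant strainer and draw its screen to drain

### The arm

A 6-joint arm with a two-finger parallel gripper is mounted at the origin on a cart in front of the work surface, level with it; the furniture and walls round the work are solid. World frame = base frame: x ahead of the robot, y to its left, z up, the work surface at z = 0. Lengths are in m, angles in rad, forces in N, time in s.
With the tool pointing down it reaches from about 0.375 to 0.9 m from the base axis. Payload 3.1 kg.
Tool frame: the origin (TCP) lies midway between the tips of the shut fingers; the grasp point (between the pads) lies 19 mm behind it (grip_point_offset is the distance from the TCP to the grasp point, in m); z points along the fingers, y is the line along which they close (so a half turn about z gives the same grasp; the last joint's range is limited). The gripper opens to 85 mm and grips with 20 to 120 N. Pads are 22 mm wide; open, the fingers measure 114 mm over their backs; the gripper's body (76 mm by 85 mm) begins 54 mm behind the grasp point. The pads swing forward as they close: fully open they stand 13 mm farther back than shut.
Start: joints at [-1.415, 0.527, 1.433, -0, 1.181, -0.178], TCP at [0.205, -0.59, 0.211] pointing down, gripper open.
Joint ranges: [-3.08, 3.08], [-0.75, 2.2], [0.22, 2.44], [-1.43, 4.57], [0, 2.65], [-2.85, 2.85]. Speed limits (rad/s): [2.79, 2.79, 3.14, 3.14, 3.14, 3.14].

### API

Orientations are given as a rotation vector (axis times angle).
In Python, from plant import reach, move_straight, move_joints, move_gripper, dwell, ik, capture, IKError, job_done, current_t, current_qpos, current_joint_vel, current_joint_torque, current_ee_pos, current_ee_rot, current_contact_force, current_moment, current_opening, current_finger_force, grip_point_offset gives the robot as it stands. Calls block until the motion is done:
- reach(position, orientation): joint-space move of the TCP to a pose.
- move_straight(position, rotation=None, speed=0.15, until_force=None): straight line of the TCP; rotation=None keeps the orientation; speed is the mean speed in m/s. With until_force (N) it stops when the force on the tool has changed by that much, and returns True; else False.
- move_joints(angles): joint-space move.
- move_gripper(opening, grip_force=None): finger opening in m; grip_force is the grip in N (None keeps the last); returns when the fingers have stopped.
- dwell(seconds).
- ik(position, orientation): joint angles nearest the present ones, or None.
- capture(name): name is "side" or "top" or "wrist"; returns a dict with "img" (420x560x3 uint8, blue, green, red), "range_z" (420x560 float32, m along the optical axis (not along the pixel's ray), 0 where there is no reading), "intrinsics" (3x3 intrinsics, pixels), "dist" ([k1, k2, p1, p2, k3] as OpenCV has them; the pictures are not rectified), "R" (3x3) and "t" (3): a world point X has camera coordinates R X + t. Camera axes: x right, y down, z forward; pixel columns grow to the right and rows downward; lengths in m; the calibration is good to about 2 mm. A picture is of the moment at which its call begins.
A pose or a line that the arm cannot do raises IKError and nothing moves.
- job_done(): hands the job in; it is judged then, once.
Readings, each from a call of its own:
- current_t(): time.
- current_qpos(): joint angles.
- current_joint_vel(): joint speeds.
- current_joint_torque(): joint torques, N m.
- current_ee_pos(): TCP position.
- current_ee_rot(): TCP orientation.
- current_contact_force(): force on the tool from outside, world axes, zero at the start.
- current_moment(): the same for the moment, N m.
- current_opening(): finger opening in m.
- current_finger_force(): force on a finger pad.
Only numpy, scipy, OpenCV 4.12 (cv2) and the standard library are available. Lean on these libraries where they do the work, as an engineer would, in place of code of your own. Each camera call takes 0.05 s, during which the arm holds its last target. There are 200 camera calls.

### The job

Drain the screen of the coolant strainer box: first shut the feed by turning the ball valve's lever to its stop, square across the pipe, and only then swing the box's hinged cover open so that it stays open by itself. Draw the framed screen hidden inside straight up out of its slot by its grab bar, and finish while still holding it, upright and motionless, over the open box with its lower edge about 5 cm above the rim, so that it drips back in. Do not put it down or let it go, and leave the other things on the bench alone.

Things in the scene. Friction and masses are not known exactly. Their poses are not given: they have to be found in the camera images.
- strainer_box: Grey steel box, 84 (its x) by 100 mm (its y), rim 88 mm above the bench, walls 4 mm, floor 12 mm up; fixed. Origin: on the bench under its centre; x points away from the robot (yaw -0.06 to 0.36 rad). A 20 mm pipe, 45 mm up, leaves its near face along -x through a brass ball valve (upright lever axis at x = -92 mm, y = 0). The screen stands in guides at x = 0, hidden by the cover.
- feed_valve (a joint): Valve lever angle: 0 = in line with the pipe, pointing at the robot (full open); grows clockwise from above to the stop at 1.571 = square across the pipe, pointing along the box's +y (shut). Starts fully or partly open (up to 0.8). Stays where it is left; takes about 0.1 N m to turn.
- valve_handle (a point): Centre of the rubber sleeve on the valve lever: 36 mm along the lever, 13 mm wide, 10 mm thick, 40 mm out from the lever axis, 80 mm above the bench. The lever ends 58 mm from its axis. Below it the pipe reaches up to 55 mm, the brass valve body to 62 mm; the hub on the axis reaches 89 mm.
- cover (a joint): Cover angle: 0 = shut, grows as the near edge swings up and away from the robot, stop at 1.92. The cover weighs 0.22 kg; let go below about 1.0 rad it falls shut, beyond that it falls open to its stop and stays.
- cover_handle (a point): Centre of the cover's pull: a round steel bar 15 mm thick, 22 mm long, parallel to the hinge (box y), on a 12 mm wide tongue; 29 mm out from the cover's near face, 117 mm above the bench when shut. Pinched on its end faces (22 mm, along box y) it can turn between the fingers as the cover swings. The cover is a hood 91 by 106 mm, 39 mm high, top 128 mm above the bench.
- cover_hinge (a point): Middle of the hinge line, which runs along the box's y axis at the far rim: box x = 48 mm, 89 mm above the bench. The pull lies 122 mm nearer and 28 mm higher than this line when the cover is shut.
- strainer: The screen: aluminium frame with wire mesh, 86 mm wide (its y, along the box's y), 8 mm thick (its x), 76 mm high, 0.15 to 0.3 kg. Origin: middle of its lower edge; z up. Stands on the box floor in side guides (play 1.5 mm each way across its thickness, 3 mm along its width), its frame's top level with the box's rim: it must rise 76 mm to come out.
- strainer_grip (a point): Centre of the screen's grab bar: 44 mm long (y), 12 mm thick (x), 16 mm high, on two pegs above the frame; 98 mm above the screen's lower edge, so 110 mm above the bench at the start (22 mm above the rim). Hidden under the cover at the start.
- spindle_nut: Bystander: dark hexagon nut, 40 mm wide, 18 mm high, lying left of the pipe, near the front of the box. Origin at the centre of its underside.
- knurled_ring: Bystander: steel ring, 74 mm across, 20 mm high, left of the pipe. Origin at the centre of its underside.
- oiler: Bystander: oil can, 64 mm body, 178 mm high with its spout, further left. Origin at its underside.
- marker: Bystander: marker pen, 140 mm long, 19 mm thick, lying near the bench's front edge. Origin at its underside, mid-length.

How it is judged:
On the way, in this order (a step that is already met when the one before it is completed fails the run):
1. the feed valve is shut (lever square across the pipe) (value of joint feed_valve above 1.45 rad and value of joint cover below 0.15 rad), for 0.2 s.
2. the cover is swung open, the screen still in its slot (value of joint cover above 1.3 rad and z of strainer in the frame of strainer_box below 0.03 m), for 0.2 s.
At the end, for the whole second after the job is handed in: Valve shut (within 7 deg of square), cover open (over 75 deg); the screen held still by the fingers alone, upright (11 deg) over the box: lower edge 20 to 100 mm above the rim, within 20 mm sideways, 30 mm fore and aft and 14 deg of the slot's direction (value of joint feed_valve above 1.45 rad and value of joint cover above 1.3 rad and z of strainer in the frame of strainer_box between 0.108 and 0.188 m and x of strainer in the frame of strainer_box between -0.03 and 0.03 m and y of strainer in the frame of strainer_box between -0.02 and 0.02 m and angle between strainer's own z axis and vertical below 0.2 rad and angle between the y axis of strainer and the y axis of strainer_box, either way round below 0.25 rad and linear speed of strainer below 0.02 m/s and contact force between strainer and the fingers above 2 N and contact force between strainer and strainer_box below 0.1 N); the arm keeps its last pose, push and grip.
It fails at once if the cover is opened while the feed valve is not shut (value of joint cover above 0.15 rad and value of joint feed_valve below 1.4 rad).
It fails at once if a bystander is disturbed (moved more than 30 mm) (distance of any of spindle_nut, knurled_ring, oiler, marker from where it was at the start of the episode above 0.03 m).
It also fails if it takes over 61 s, if anything falls off the work surface, if the arm or the gripper's body presses on something with over 40 N, if the wrist force passes 120 N, or if a joint passes its speed limit or range.

## Working session

There is one attempt and no reset: what is moved stays moved. The work goes in short steps, each a Python script; the robot and the scene stay as the last script left them, time stands still between calls to the robot, and variables do not carry over. Pictures are saved under pics/ and viewed, at most 10 in all, crops included, and the job is handed in when it is done.

```bash
ls; mkdir -p pics; python3 - <<'E'
from plant import *
import cv2,numpy as np
a=capture("side");b=capture("top")
np.savez("c0.npz",**{f"s_{k}":v for k,v in a.items()},**{f"t_{k}":v for k,v in b.items()})
cv2.imwrite("pics/top0.png",b["img"]);cv2.imwrite("pics/side0.png",a["img"])
for c in(a,b):print(np.round(-c["R"].T@c["t"],3),np.round(c["R"][2],3),np.round(c["intrinsics"],1).tolist(),c["dist"])
print(current_t(),current_ee_rot(),grip_point_offset() if callable(grip_point_offset) else grip_point_offset)
E
```

```text
pics
[ 0.535 -0.734  0.61 ] [-0.049  0.824 -0.565] [[448.8, 0.0, 283.7], [0.0, 448.8, 213.0], [0.0, 0.0, 1.0]] [0.05038493 0.         0.         0.         0.        ]
[ 0.439 -0.028  0.944] [ 0.063  0.008 -0.998] [[465.5, 0.0, 268.7], [0.0, 465.5, 211.1], [0.0, 0.0, 1.0]] [-0.07548502  0.          0.          0.          0.        ]
0.1 [-3.09569240e+00 -5.23147923e-01 -5.33107390e-05] 0.0187
```

View pics/top0.png

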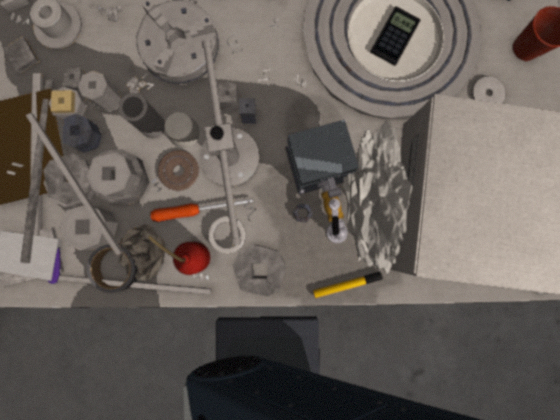

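View pics/side0.png

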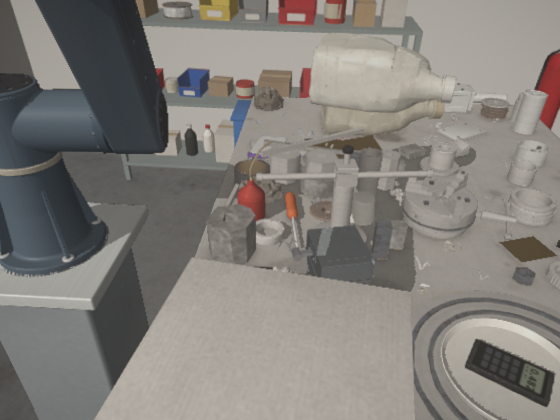

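The top view shows the dark cover at about (322,155), the lever with its light/brown sleeve at about (335,215), the nut at (301,212), the ring at (227,235), the pen at (345,285), and a large block right of column 415. Next I'll measure these.

```bash
cat > h.py <<'E'
import numpy as np,cv2
def cloud(c):
    "per-pixel world points from range"
    h,w=c["range_z"].shape
    uv=np.stack(np.meshgrid(np.arange(w),np.arange(h)),-1).reshape(-1,1,2).astype(float)
    n=cv2.undistortPoints(uv,c["intrinsics"],c["dist"]).reshape(h,w,2)
    z=c["range_z"][...,None]
    P=np.concatenate([n*z,z],-1)
    W=(P-c["t"])@c["R"]
    W[c["range_z"]==0]=np.nan
    return W
def ray(c,u,v,z):
    n=cv2.undistortPoints(np.array([[[u,v]]],float),c["intrinsics"],c["dist"]).ravel()
    d=c["R"].T@np.array([*n,1]);o=-c["R"].T@c["t"]
    return o+d*(z-o[2])/d[2]
def proj(c,X):
    return cv2.projectPoints(np.array(X,float).reshape(-1,1,3),cv2.Rodrigues(c["R"])[0],c["t"],c["intrinsics"],c["dist"])[0].reshape(-1,2)
E
python3 - <<'E'
from h import *
d=np.load("c0.npz");t={k[2:]:d[k] for k in d if k[:2]=="t_"};s={k[2:]:d[k] for k in d if k[:2]=="s_"}
W=cloud(t)
roi=np.zeros(W.shape[:2],bool);roi[110:205,275:365]=1
m=(roi&(abs(W[...,2]-.128)<.008)).astype(np.uint8)
n,l,st,_=cv2.connectedComponentsWithStats(m);k=1+st[1:,4].argmax()
p=W[l==k];print(len(p),p.mean(0),cv2.minAreaRect((p[:,:2]*1000).astype(np.float32)))
for n_,r in dict(lever=(185,245,318,352),nut=(200,225,290,315),foil=(120,275,355,412),block=(120,260,430,550)).items():
    q=W[r[0]:r[1],r[2]:r[3]].reshape(-1,3);q=q[~np.isnan(q[:,0])];print(n_,np.round(np.percentile(q,[2,50,98],axis=0),3).tolist())
hsv=cv2.cvtColor(t["img"],cv2.COLOR_BGR2HSV)
c=t["img"][105:305,265:425];c=cv2.resize(c,None,fx=3,fy=3,interpolation=cv2.INTER_CUBIC)
Z=W[105:305,265:425,2];zc=cv2.applyColorMap((np.clip(np.nan_to_num(Z),0,.2)/.2*255).astype(np.uint8),cv2.COLORMAP_JET)
zc=cv2.resize(zc[75:150,45:105],None,fx=5,fy=5,interpolation=cv2.INTER_NEAREST)
o=np.zeros((600,790,3),np.uint8);o[:,:480]=c;o[:375,485:785]=zc;cv2.imwrite("pics/crop0.png",o)
E
```

```text
3271 [ 0.59136673 -0.11944841  0.12891336] ((578.3878173828125, -123.66258239746094), (128.68740844726562, 107.03116607666016), 14.937313079833984)
lever [[0.432, -0.18, -0.002], [0.488, -0.143, 0.031], [0.544, -0.12, 0.124]]
nut [[0.471, -0.112, -0.003], [0.496, -0.087, 0.002], [0.52, -0.063, 0.021]]
foil [[0.375, -0.294, -0.001], [0.515, -0.233, 0.082], [0.676, -0.186, 0.143]]
block [[0.407, -0.481, 0.196], [0.516, -0.383, 0.198], [0.628, -0.287, 0.201]]
```

View pics/crop0.png

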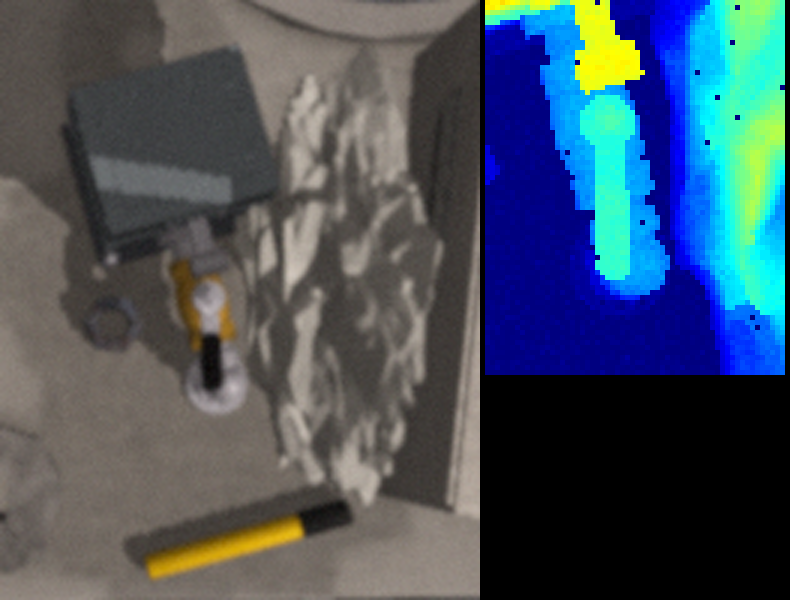

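The crop shows the hub at about top pixel (334.7,203.3). The black sleeve points almost straight down from it, at about (335.5,226), and the pipe end is at (337,233). So the lever sits slightly clockwise of the pipe. Foil is close on the right. Next I'll refine the pose and check clearance.

```bash
cat >> h.py <<'E'
from scipy.spatial.transform import Rotation as Rn
def down(a):
    "rotvec: tool down, closing axis y at world heading a"
    y=np.array([np.cos(a),np.sin(a),0]);z=np.array([0,0,-1.])
    return Rn.from_matrix(np.c_[np.cross(y,z),y,z]).as_rotvec()
E
python3 - <<'E'
from h import *
from plant import ik
d=np.load("c0.npz");t={k[2:]:d[k] for k in d if k[:2]=="t_"};s={k[2:]:d[k] for k in d if k[:2]=="s_"}
W=cloud(t)
roi=np.zeros(W.shape[:2],bool);roi[110:205,275:365]=1
m=(roi&(abs(W[...,2]-.128)<.008)).astype(np.uint8)
m=cv2.morphologyEx(m,cv2.MORPH_OPEN,np.ones((27,27)))
# opening axis-aligned clips corners; keep largest component w/o pull via distance along yaw instead
m2=(roi&(abs(W[...,2]-.128)<.008));p=W[m2]
yaw=np.deg2rad(14.94)
for _ in range(3):
    ex=np.array([np.cos(yaw),np.sin(yaw)]);ey=np.array([-ex[1],ex[0]])
    a,b=p[:,:2]@ex,p[:,:2]@ey
    far=np.percentile(a,99.8);keep=a>far-.090
    r=cv2.minAreaRect((p[keep][:,:2]*1000).astype(np.float32));print(r)
    ang=r[2] if r[2]<45 else r[2]-90
    yaw=np.deg2rad(ang)
print("yaw",yaw)
hub=(abs(W[...,2]-.089)<.006);hub[:190]=0;hub[215:]=0;hub[:,:322]=0;hub[:,348:]=0
q=W[hub];q=q[:];print("hub",len(q),q.mean(0), np.ptp(q[:,0]),np.ptp(q[:,1]))
lv=(abs(W[...,2]-.085)<.011);lv[:208]=0;lv[245:]=0;lv[:,:325]=0;lv[:,348:]=0
n,l,st,_=cv2.connectedComponentsWithStats(lv.astype(np.uint8));lv=l==1+st[1:,4].argmax()
q=W[lv];c=q.mean(0);u,sv,vt=np.linalg.svd(q[:,:2]-c[:2]);v=vt[0]*(-np.sign(vt[0][0]));print("lever",len(q),c,v,np.arctan2(v[1],v[0]))
print("ray hub",ray(t,334.7,203.3,.089))
f=W.reshape(-1,3)
for x0 in np.arange(.42,.62,.02):
    print(round(x0,2),[float(np.round(np.nanmax(np.r_[0,f[(abs(f[:,0]-x0)<.01)&(abs(f[:,1]-y0)<.005),2]]),3)) for y0 in np.arange(-.24,-.14,.01)])
E
```

```text
((596.7843017578125, -118.74445343017578), (90.62022399902344, 107.02313232421875), 14.960955619812012)
((596.77685546875, -118.7291259765625), (90.63787841796875, 107.03872680664062), 14.975876808166504)
((596.77685546875, -118.7291259765625), (90.63787841796875, 107.03872680664062), 14.975876808166504)
yaw 0.2613783586755647
hub 49 [ 0.50374427 -0.14143649  0.08632802] 0.02790410511123803 0.016609231697015614
lever 182 [ 0.47222486 -0.14290625  0.08395972] [-0.99998845 -0.00480593] -3.1367867086285166
ray hub [ 0.50568457 -0.14269     0.089     ]
0.42 [0.122, 0.11, 0.101, 0.089, 0.049, 0.041, 0.004, 0.004, 0.006, 0.005]
0.44 [0.129, 0.108, 0.091, 0.087, 0.087, 0.09, 0.065, 0.057, 0.058, 0.085]
0.46 [0.148, 0.14, 0.078, 0.075, 0.09, 0.11, 0.067, 0.056, 0.062, 0.089]
0.48 [0.148, 0.15, 0.154, 0.085, 0.103, 0.112, 0.072, 0.05, 0.06, 0.088]
0.5 [0.141, 0.136, 0.16, 0.143, 0.111, 0.111, 0.086, 0.005, 0.057, 0.09]
0.52 [0.128, 0.126, 0.133, 0.137, 0.098, 0.094, 0.082, 0.039, 0.048, 0.126]
0.54 [0.134, 0.137, 0.128, 0.12, 0.11, 0.107, 0.069, 0.041, 0.003, 0.124]
0.56 [0.125, 0.13, 0.11, 0.109, 0.115, 0.11, 0.132, 0.132, 0.131, 0.132]
0.58 [0.101, 0.105, 0.099, 0.089, 0.083, 0.076, 0.13, 0.132, 0.133, 0.133]
0.6 [0.089, 0.083, 0.085, 0.082, 0.083, 0.076, 0.0, 0.132, 0.133, 0.132]
```

```bash
cat >> h.py <<'E'
yaw=.2614;O=np.array([.5944,-.1193,0]);
def bx(x,y,z): return O+Rn.from_euler('z',yaw).apply([x,y,z])
hub=bx(-.092,0,0)
E
python3 - <<'E'
from h import *
from plant import *
def pose(v,r=.041,z=.070,k=0):
    a=yaw+np.pi-v
    return hub+np.array([r*np.cos(a),r*np.sin(a),z]),down(a+np.pi/2+k*np.pi)
for k in(0,1):
    for v in(.257,.9,1.58):
        for z in (.07,.2):
            q=ik(*pose(v,k=k,z=z));print(k,v,None if q is None else np.round(q,2))
    for z,x in((.2,0),(.1,-.071)):
        q=ik(bx(x,0,z),down(yaw+k*np.pi));print("screen",k,None if q is None else np.round(q,2))
        q=ik(bx(x,0,z),down(yaw+np.pi/2+k*np.pi));print("cov",k,None if q is None else np.round(q,2))
E
```

```text
0 0.257 [-0.53  0.58  1.9  -0.    0.66  1.04]
0 0.257 [-0.53  0.36  1.78 -0.    1.    1.04]
0 0.9 [-0.48  0.58  1.9  -0.    0.67  1.73]
0 0.9 [-0.48  0.36  1.78 -0.    1.    1.73]
0 1.58 [-0.43  0.6   1.85 -0.    0.7   2.46]
0 1.58 [-0.43  0.38  1.74 -0.    1.02  2.46]
screen 0 [-0.38  0.51  1.49 -0.    1.14 -0.64]
cov 0 [-0.38  0.51  1.49  0.    1.14 -2.21]
screen 0 [-0.46  0.58  1.74 -0.    0.83 -0.72]
cov 0 [-0.46  0.58  1.74  0.    0.83 -2.29]
1 0.257 [-0.53  0.58  1.9  -0.    0.66 -2.1 ]
1 0.257 [-0.53  0.36  1.78 -0.    1.   -2.1 ]
1 0.9 [-0.48  0.58  1.9  -0.    0.67 -1.41]
1 0.9 [-0.48  0.36  1.78 -0.    1.   -1.41]
1 1.58 [-0.43  0.6   1.85 -0.    0.7  -0.68]
1 1.58 [-0.43  0.38  1.74 -0.    1.02 -0.68]
screen 1 [-0.38  0.51  1.49 -0.    1.14  2.5 ]
cov 1 [-0.38  0.51  1.49  0.    1.14  0.93]
screen 1 [-0.46  0.58  1.74 -0.    0.83  2.42]
cov 1 [-0.46  0.58  1.74  0.    0.83  0.85]
```

```bash
python3 - <<'E'
from h import *
from plant import *
def pose(v,r=.041,z=.070):
    a=yaw+np.pi-v
    return hub+np.array([r*np.cos(a),r*np.sin(a),z]),down(a+np.pi/2+np.pi)
p=current_ee_pos();print(p)
move_straight([p[0],p[1],.38],speed=.25)
P,R=pose(.257,z=.30);P[1]+=.002
reach(P,R);print(current_t())
move_gripper(.027,30)
P[2]=.13;move_straight(P,R)
c=capture("wrist");cv2.imwrite("pics/w1.png",c["img"])
P[2]=.070
print(move_straight(P,R,speed=.04,until_force=6),current_ee_pos(),current_contact_force(),current_t())
E
```

```text
[ 0.20530234 -0.58958378  0.2096259 ]
2.825
False [ 0.46469674 -0.14132894  0.07022576] [ 0.05365618 -0.46271732 -0.20954801] 6.4
```

View pics/w1.png

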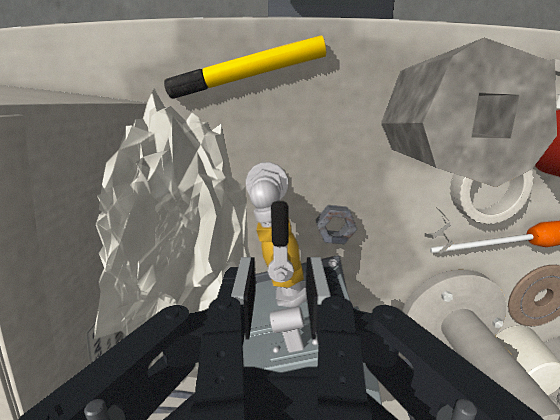

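The wrist view shows the lever sleeve at (280,222) and the hub at (282,272), centred between the fingers (columns 245–312). Foil on the left is clear. Next I grip the lever and turn it.

```bash
python3 - <<'E'
from h import *
from plant import *
def pose(v,r=.041,z=.070):
    a=yaw+np.pi-v
    return hub+np.array([r*np.cos(a),r*np.sin(a),z]),down(a+np.pi/2+np.pi)
move_gripper(.008,30)
print("open",current_opening(),current_finger_force(),current_contact_force())
if .010<current_opening()<.018:
    for v in np.linspace(.257,1.585,13)[1:]:
        move_straight(*pose(v),speed=.06)
        f=current_contact_force()
        print(round(v,2),np.round(f,1),round(current_opening(),4),np.round(current_moment(),2))
        if np.linalg.norm(f)>35:break
    print(current_t(),current_ee_pos())
    cv2.imwrite("pics/top1.png",cv2.resize(capture("top")["img"][105:305,225:425],None,fx=2.5,fy=2.5))
E
```

```text
open 0.007950637686692763 0.0 [0.90009122 0.59790413 0.41025106]
```

```bash
python3 - <<'E'
from h import *
from plant import *
print(current_ee_pos(),current_ee_rot(),current_opening())
c=capture("wrist");cv2.imwrite("pics/w2.png",c["img"])
print(proj(c,[current_ee_pos(),hub+[0,0,.089],hub+[-.04,0,.08]]))
E
```

```text
[ 0.46455528 -0.14128519  0.07008101] [-6.89877070e-03  3.14146025e+00 -1.25312471e-04] 0.007950637686692763
[[280.52363056 255.00705871]
 [277.1097092  332.43243432]
 [277.32376524 264.67212724]]
```

View pics/w2.png

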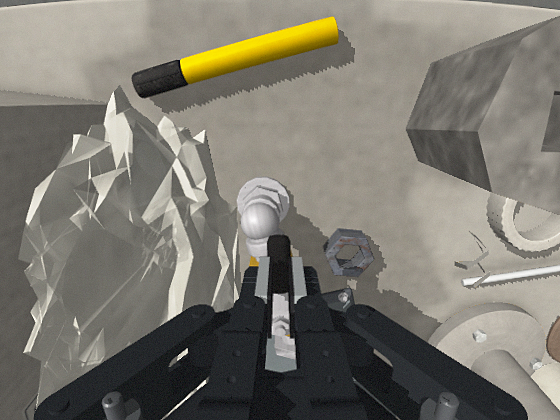

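```bash
python3 - <<'E'
from h import *
from plant import *
c=capture("wrist");print("cam",-c["R"].T@c["t"],c["R"][2])
W=cloud(c)
print("now sleeve tip",ray(c,279,237,.085),"depth",W[240,279],W[300,280],W[245,279])
c1=dict(c);c1["t"]=c["t"]-c["R"]@np.array([0,0,.06])
print("w1 sleeve ends",ray(c1,280,203,.085),ray(c1,280,243,.085),"hub",ray(c1,282,270,.089))
move_gripper(0.0,20);print(current_opening(),current_finger_force(),current_contact_force())
E
```

```text
cam [ 0.38002945 -0.14187571  0.23321334] [ 0.32477415  0.00177707 -0.94578993]
now sleeve tip [ 0.44615634 -0.14216593  0.085     ] depth [ 0.44850988 -0.1421628   0.08365791] [ 0.4890038  -0.14145135  0.08033063] [ 0.45049894 -0.1421494   0.08567708]
w1 sleeve ends [ 0.44641163 -0.1416564   0.085     ] [ 0.47782662 -0.14151881  0.085     ] hub [ 0.4985107 -0.1399081  0.089    ]
-3.2969791413363794e-05 0.0 [0.66182257 0.17539328 0.0194397 ]
```

```bash
python3 - <<'E'
from h import *
from plant import *
c=capture("wrist");W=cloud(c)
a=cv2.resize(c["img"][200:400,200:360],None,fx=2.5,fy=2.5)
s=capture("side");u=proj(s,[current_ee_pos()])[0].astype(int);print(u)
b=cv2.resize(s["img"][max(u[1]-50,0):u[1]+50,u[0]-40:u[0]+40],(400,500))
cv2.imwrite("pics/w3.png",np.hstack([a,b]))
for v in range(230,345,8):print(v,np.round(W[v,280],4),np.round(W[v,262:300:6,2],3))
print(c["intrinsics"][0,0])
E
```

```text
[262 273]
230 [ 0.4596 -0.1416  0.0431] [ 0.057  0.056  0.053  0.043 -0.001 -0.     0.   ]
238 [ 0.4475 -0.1416  0.0831] [ 0.056  0.078  0.082  0.083  0.083  0.001 -0.001]
246 [ 0.4514 -0.1416  0.0849] [ 0.059  0.084  0.085  0.085  0.083 -0.001 -0.001]
254 [ 0.456  -0.1416  0.0853] [ 0.057  0.082  0.085  0.085  0.084  0.036 -0.001]
262 [ 0.4524 -0.1416  0.1007] [ 0.054  0.1    0.101  0.101  0.1    0.1   -0.001]
270 [ 0.4531 -0.1416  0.1071] [0.1   0.109 0.108 0.107 0.107 0.107 0.101]
278 [ 0.4527 -0.1416  0.1149] [0.107 0.116 0.115 0.115 0.115 0.115 0.109]
286 [ 0.4527 -0.1416  0.1211] [0.114 0.122 0.12  0.121 0.121 0.121 0.115]
294 [ 0.4525 -0.1416  0.1274] [0.121 0.127 0.127 0.127 0.127 0.126 0.121]
302 [ 0.4568 -0.1416  0.1268] [0.136 0.133 0.134 0.127 0.127 0.133 0.135]
310 [ 0.4598 -0.1416  0.1282] [0.138 0.138 0.137 0.128 0.137 0.138 0.139]
318 [ 0.4641 -0.1415  0.1278] [0.143 0.144 0.139 0.128 0.138 0.144 0.143]
326 [ 0.4681 -0.1415  0.1279] [0.148 0.147 0.138 0.128 0.138 0.148 0.147]
334 [ 0.4717 -0.1415  0.1287] [0.157 0.157 0.139 0.129 0.138 0.154 0.157]
342 [ 0.549  -0.1412  0.0493] [0.16  0.157 0.138 0.049 0.137 0.154 0.161]
305.73861877005567
```

View pics/w3.png

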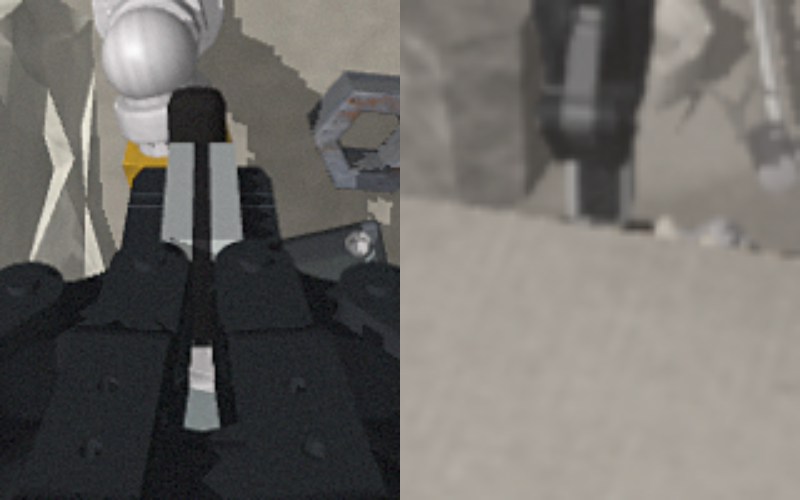

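The wrist view shows the shut fingertips above the black sleeve. The pads' lower edge sits at about z=0.095 by depth, although the reported TCP z is 0.070, so the pads closed over nothing. I'll go lower under a force guard and try again.

```bash
python3 - <<'E'
from h import *
from plant import *
move_gripper(.027,30)
P=current_ee_pos()
for z in (.060,.053):
    P[2]=z
    print(z,move_straight(P,speed=.03,until_force=5),np.round(current_contact_force(),1))
    c=capture("wrist");W=cloud(c)
    # lowest visible pad points each side
    m=(abs(W[...,0]-(P[0]-.0115))<.003)&(abs(W[...,1]-P[1])<.03)&(W[...,2]>.06)
    print("pad low z pct",np.round(np.percentile(W[m][:,2],[0,5,20,50]),3),m.sum())
    move_gripper(.006,30);print("closed",current_opening(),current_finger_force(),np.round(current_contact_force(),1))
    if current_opening()>.0075:break
    move_gripper(.027,30)
print(current_t())
E
```

```text
0.06 False [-1.1  0.2  0.2]
pad low z pct [0.079 0.089 0.119 0.155] 8460
closed 0.011668523808561268 30.738805532455444 [-1.3 -1.3  0.6]
8.35
```

```bash
cat > lev.py <<'E'
from h import *
from plant import *
def pose(v,r=.045,zt=.077,b=.28,off=.023):
    a=yaw+np.pi-v; d=np.array([np.cos(a),np.sin(a),0])
    z=-np.cos(b)*np.array([0,0,1])-np.sin(b)*d
    y=np.array([np.cos(a-np.pi/2),np.sin(a-np.pi/2),0])
    return hub+r*d+[0,0,zt]+off*z, Rn.from_matrix(np.c_[np.cross(y,z),y,z]).as_rotvec()
E
python3 - <<'E'
from lev import *
print([ik(*pose(v)) is not None for v in (.257,.9,1.585)])
move_gripper(.027,30)
print(move_straight(*pose(.257),speed=.03,until_force=6))
move_gripper(.006,40)
print("open",current_opening(),current_finger_force(),np.round(current_contact_force(),1))
if current_opening()>.0085:
    for v in np.linspace(.257,1.59,11)[1:]:
        move_straight(*pose(v),speed=.06)
        f=current_contact_force()
        print(round(v,2),np.round(f,1),round(current_opening(),4),np.round(current_moment(),2))
        if np.linalg.norm(f)>35:break
    print(current_t(),current_ee_pos())
    c=capture("top");np.savez("c1.npz",**c);cv2.imwrite("pics/top1.png",cv2.resize(c["img"][105:305,225:425],None,fx=2.5,fy=2.5))
E
```

```text
[True, True, True]
False
open 0.011718647143990646 40.8919358253479 [0.8 3.4 3.3]
0.39 [-0.2  4.5  5. ] 0.0115 [ 0.69 -0.2   0.28]
0.52 [0.6 6.2 6.9] 0.0117 [ 1.02 -0.35  0.46]
0.66 [0.8 8.4 6.8] 0.0117 [ 1.3  -0.4   0.62]
0.79 [-0.3  9.6  6.6] 0.0116 [ 1.5  -0.26  0.69]
0.92 [-0.4 11.   7.3] 0.0114 [ 1.56 -0.07  0.57]
1.06 [-0.7 10.4  8.7] 0.0117 [1.54 0.04 0.46]
1.19 [-2.1 11.2  8.4] 0.012 [1.58 0.14 0.41]
1.32 [-1.3 11.1  9.5] 0.0115 [1.6  0.19 0.29]
1.46 [-1.1 12.4 10.3] 0.0119 [1.71 0.16 0.18]
1.59 [-1.8 12.4  9.6] 0.0115 [1.67 0.23 0.13]
14.125 [ 0.49607463 -0.10348375  0.05495462]
```

```bash
python3 - <<'E'
from lev import *
for v in (1.63,1.67):
    move_straight(*pose(v),speed=.06);print(v,np.round(current_contact_force(),1),np.round(current_moment(),2))
move_gripper(.027);print(np.round(current_contact_force(),1))
z=Rn.from_rotvec(current_ee_rot()).as_matrix()[:,2]
move_straight(current_ee_pos()-.10*z,speed=.15)
p,_=current_ee_pos(),0
move_straight([p[0]-.06,p[1]+.02,.26],down(yaw+np.pi/2-np.pi/2+np.pi-np.pi),speed=.2)
c=capture("top");W=cloud(c);np.savez("c1.npz",**c)
m=(abs(W[...,2]-.085)<.011)&(np.hypot(W[...,0]-hub[0],W[...,1]-hub[1])<.075)&(np.hypot(W[...,0]-hub[0],W[...,1]-hub[1])>.018)
n,l,st,_=cv2.connectedComponentsWithStats(m.astype(np.uint8));m=l==1+st[1:,4].argmax()
q=W[m];ce=q.mean(0)[:2];a=np.arctan2(*(ce-hub[:2])[::-1]);print(m.sum(),ce,"valve",yaw+np.pi-a,"len",np.hypot(*(ce-hub[:2])),current_t())
cv2.imwrite("pics/top1.png",cv2.resize(c["img"][105:305,225:425],None,fx=2.5,fy=2.5))
E
```

```text
1.63 [-4.8 11.7 11.8] [1.42 0.53 0.57]
1.67 [-7.  10.1 12.8] [1.13 0.94 0.82]
[-6.8  1.4  4.4]
364 [ 0.52127467 -0.19381125] valve 4.6727988813056385 len 0.053123653073371226 16.625
```

View pics/top1.png

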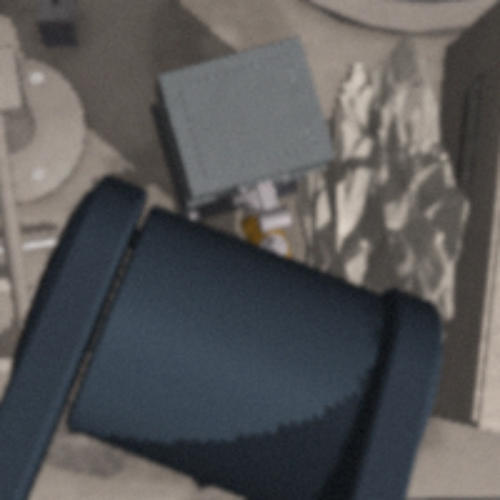

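The top view shows the cover and pull at (262,195). The arm hides the lever, so I'll check it with the wrist camera from above the pull.

```bash
python3 - <<'E'
from h import *
from plant import *
reach(bx(-.071,0,.24),down(yaw+np.pi/2))
move_gripper(.036)
move_straight(bx(-.071,0,.16),speed=.15)
c=capture("wrist");W=cloud(c);np.savez("w4.npz",**c);cv2.imwrite("pics/w4.png",c["img"])
B=(W-O)@Rn.from_euler('z',yaw).as_matrix()
m=(B[...,2]>.076)&(B[...,2]<.094)&(abs(B[...,0]+.092)<.03)&(B[...,1]>.015)&(B[...,1]<.07)
q=B[m];print("lever box pts",m.sum(),np.round(q.mean(0),4) if m.sum() else None,np.round(q.min(0),3),np.round(q.max(0),3))
q=q[:,:2];k=np.polyfit(q[:,1],q[:,0],1);print("fit x=ky+c",k,"valve angle",np.pi/2+ -np.arctan(-k[0])*1)
m=(B[...,2]>.112)&(B[...,2]<.13)&(B[...,0]>-.085)&(B[...,0]<-.055)&(abs(B[...,1])<.02)
print("pull",m.sum(),np.round(np.percentile(B[m],[2,50,98],axis=0),4).tolist(),current_t(),current_ee_pos())
E
```

```text
lever box pts 808 [-0.0926  0.0368  0.0831] [-0.098  0.015  0.077] [-0.085  0.059  0.087]
fit x=ky+c [-0.00410056 -0.09247269] valve angle 1.5666957887688477
pull 890 [[-0.0814, -0.0085, 0.1164], [-0.0737, 0.0016, 0.1213], [-0.0559, 0.0121, 0.1247]] 19.075 [ 0.52668014 -0.1380682   0.16095228]
```

View pics/w4.png

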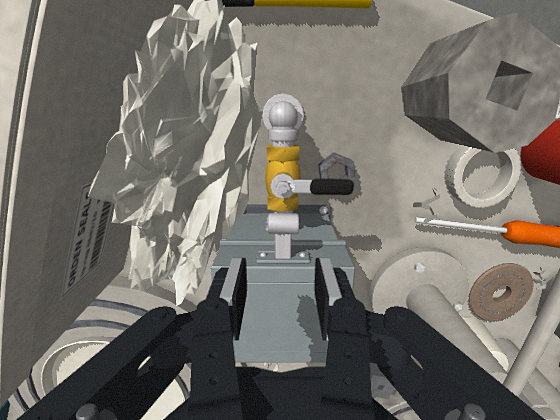

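The wrist view shows the lever square to the pipe, with its sleeve at (330,186); the measured angle is 1.567 rad. The pull at (283,222) is centred on the fingers. Next I pinch the pull and swing the cover open.

```bash
python3 - <<'E'
from h import *
from plant import *
R=down(yaw+np.pi/2)
x0,y0,dz=-.0725,.0015,-.031
move_straight(bx(x0,y0,.16),R,speed=.1)
print(move_straight(bx(x0,y0,.117+dz),R,speed=.08,until_force=8),np.round(current_contact_force(),1))
move_gripper(.012,40);o=current_opening();print("open",o,current_finger_force())
if o>.017:
    for th in np.r_[np.linspace(.1,1.4,14)]:
        r=np.hypot(.048-x0,.028);f=np.arctan2(.028,.048-x0)+th
        move_straight(bx(.048-r*np.cos(f),y0,.089+r*np.sin(f)+dz),R,speed=.1)
        F=current_contact_force();print(round(th,2),np.round(F,1),round(current_opening(),4))
        if np.linalg.norm(F)>35 or current_opening()<.017:print("stop");break
print(current_t())
E
```

```text
False [0.8 0.4 0.9]
open 0.02082902930383095 40.02584517002106
0.1 [ 1.4  0.8 -4.3] 0.0209
0.2 [ 2.6  0.7 -4.1] 0.021
0.3 [ 3.7  1.4 -4.3] 0.0209
0.4 [ 3.6 -0.5 -3.9] 0.0211
0.5 [ 3.  -0.8 -4.6] 0.0207
0.6 [ 1.7 -2.3 -4.9] 0.0207
0.7 [ 1.6 -2.1 -4.1] 0.0208
0.8 [ 0.3 -3.8 -2.6] 0.0205
0.9 [-0.2 -4.  -1.7] 0.0206
1.0 [-0.9 -4.7 -0.5] 0.0206
1.1 [-0.7 -4.1  1.6] 0.0209
1.2 [-1.1 -4.5  3.3] 0.0207
1.3 [-1.7 -4.7  5.1] 0.0208
1.4 [ 0.3 -4.6  6.4] 0.0207
24.5167
```

```bash
python3 - <<'E'
from h import *
from plant import *
move_gripper(.040);dwell(.3)
p=current_ee_pos();p[2]=.28;move_straight(p,speed=.2)
reach(bx(0,0,.27),down(yaw))
c=capture("wrist");W=cloud(c);np.savez("w5.npz",**c);cv2.imwrite("pics/w5.png",c["img"])
B=(W-O)@Rn.from_euler('z',yaw).as_matrix()
m=(B[...,2]>.108)&(B[...,2]<.127)&(abs(B[...,0])<.03)&(abs(B[...,1])<.035)
q=B[m];print("bar",m.sum(),np.round(np.percentile(q,[2,50,98],axis=0),4).tolist() if m.sum() else None)
if m.sum()>20:
    t=q[q[:,2]>np.percentile(q[:,2],98)-.004]
    print(cv2.minAreaRect((t[:,:2]*1000).astype(np.float32)))
m=(B[...,2]>.13)&(B[...,0]>.04)&(B[...,2]<.24)&(abs(B[...,1])<.06)
print("cover",m.sum(),np.round(np.percentile(B[m],[2,50,98],axis=0),3).tolist() if m.sum() else None)
print(current_t(),current_ee_pos())
E
```

```text
bar 434 [[-0.0046, -0.0169, 0.1119], [0.0007, 0.0045, 0.117], [0.0062, 0.0242, 0.1189]]
((0.819190502166748, 3.5072879791259766), (42.46657943725586, 10.808260917663574), 89.9371337890625)
cover 4986 [[0.072, -0.05, 0.135], [0.097, 0.005, 0.17], [0.118, 0.054, 0.201]]
27.1917 [ 0.59428443 -0.11918702  0.2693793 ]
```

View pics/w5.png

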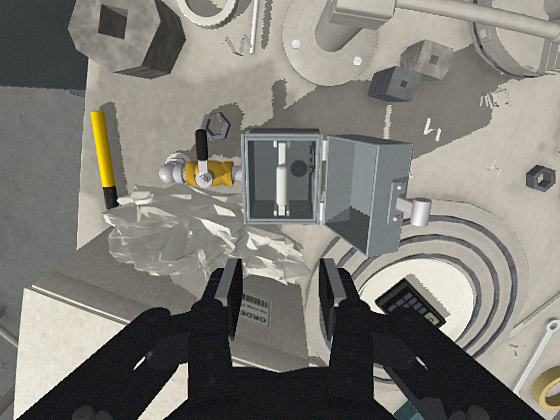

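The wrist view shows the open cover on the right and the screen's bar upright at (283,175) inside the box, and the bar measures 42×11 mm in the right place. Next I grip it and lift.

```bash
python3 - <<'E'
from h import *
from plant import *
R=down(yaw);x,y=.0008,.0025
move_straight(bx(x,y,.15),R,speed=.15)
print(move_straight(bx(x,y,.078),R,speed=.06,until_force=6),current_ee_pos(),np.round(current_contact_force(),1))
move_gripper(.005,60);o=current_opening();print("open",o,current_finger_force(),np.round(current_contact_force(),1))
if o>.009:
    for z in (.085,.11,.15,.204):
        s=move_straight(bx(x,y,z),R,speed=.05,until_force=20);print(z,s,np.round(current_contact_force(),1),round(current_opening(),4))
        if s:break
dwell(.3)
c=capture("wrist");W=cloud(c);cv2.imwrite("pics/w6.png",c["img"]);s=capture("side");np.savez("s6.npz",**s)
cv2.imwrite("pics/s6.png",np.hstack([cv2.resize(c["img"][80:380,130:430],(400,400)),cv2.resize(s["img"][160:310,270:420],(400,400))]))
print(current_t(),current_ee_pos())
E
```

```text
False [ 0.59491126 -0.11682836  0.07846596] [0.3 0.2 0.1]
open 0.01058236589212127 61.512451171875 [-0.1 -0.   2.6]
0.085 False [ 0.2  0.5 -2.9] 0.0106
0.11 False [-0.2  0.1 -3.3] 0.0108
0.15 False [-0.3  0.4 -2.2] 0.0105
0.204 False [-0.3 -0.2 -4.1] 0.0106
33.3833 [ 0.59451466 -0.11664967  0.2038744 ]
```

View pics/s6.png

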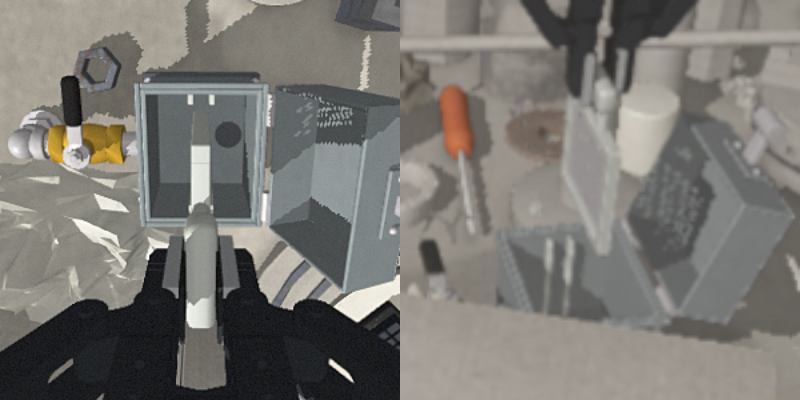

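The wrist and side views show the screen clamped by its bar above the open box, with the lever still square and the cover still open. One numeric check before handing in.

```bash
python3 - <<'E'
from h import *
from plant import *
c=capture("side");W=cloud(c);B=(W-O)@Rn.from_euler('z',yaw).as_matrix()
m=(abs(B[...,0])<.03)&(abs(B[...,1])<.055)&(B[...,2]>.105)&(B[...,2]<.215)
q=B[m];print(m.sum(),np.round(np.percentile(q,[1,50,99],axis=0),3).tolist())
u,s,vt=np.linalg.svd(q-q.mean(0),full_matrices=False);n=vt[2];print("normal",n,"tilt",np.arcsin(abs(n[2])),"yaw err",np.arctan(n[1]/n[0]))
for lo in(.13,.16,.19):
    k=q[abs(q[:,2]-lo)<.01];print(lo,len(k),np.round(np.percentile(k,[3,50,97],axis=0)[:,:2],3).tolist() if len(k)>5 else None)
print(current_joint_vel().round(4) if hasattr(current_joint_vel(),'round') else current_joint_vel(),current_finger_force(),current_t())
E
```

```text
876 [[-0.005, -0.042, 0.139], [-0.001, -0.006, 0.175], [0.003, 0.044, 0.214]]
normal [ 0.99994748  0.00690429 -0.00757374] tilt 0.007573811989429233 yaw err 0.006904545160454696
0.13 21 [[-0.005, -0.041], [-0.005, -0.022], [0.001, 0.016]]
0.16 214 [[-0.005, -0.042], [-0.001, -0.001], [0.002, 0.04]]
0.19 227 [[-0.005, -0.042], [-0.001, -0.001], [0.002, 0.041]]
[-0.0002 -0.0021 -0.0002  0.0007  0.0003 -0.0011] 60.82634925842285 33.4333
```

The lower edge is at 0.138 m, the screen is upright, centred and still.

```bash
python3 -c "
from plant import *
print(job_done())"
```

```text
the job is handed in; nothing more can be done
None
```

The job is handed in after about 33 s of the 61 s allowed: the valve is shut (1.567 rad), the cover stands open by itself, and the screen is held still and upright over the box with its lower edge about 5 cm above the rim; the judge's verdict was not shown.

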